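# Knock the last weight block out of the tube

## Robot

A 6-joint arm with a two-finger parallel gripper is mounted at the origin on a cart in front of the work surface, level with it; the furniture and walls round the work are solid. World frame = base frame: x ahead of the robot, y to its left, z up, the work surface at z = 0. Lengths are in m, angles in rad, forces in N, time in s.
With the tool pointing down it reaches from about 0.2 to 0.875 m from the base axis. Payload 3.4 kg.
Tool frame: the origin (TCP) lies midway between the tips of the shut fingers; the grasp point (between the pads) lies 19 mm behind it (ctrl.tcp_to_grasp is the distance from the TCP to the grasp point, in m); x points along the fingers, y is the direction in which the jaws open and shut, and the axes are right-handed (so a half turn about x gives the same grasp; the last joint's range is limited). The gripper opens to 94 mm and grips with 3 to 60 N. Pads are 16 mm wide; open, the fingers measure 119 mm over their backs; the gripper's body (75 mm by 177 mm) begins 78 mm behind the grasp point.
Start: joints at [-1.269, 0.276, 1.505, -0, 1.361, -0.121], TCP at [0.236, -0.524, 0.205] pointing down, gripper open.
Joint ranges: [-2.89, 2.89], [-0.75, 2.08], [0.22, 2.7], [-1.18, 4.32], [0.11, 2.71], [-2.7, 2.7]. Speed limits (rad/s): [2.57, 2.57, 3.14, 3.14, 3.14, 3.14].

## Interface

Orientations are given as a rotation vector (axis times angle).
In Python, from rig import ctrl gives the robot as it stands. Calls block until the motion is done:
- ctrl.move_pose(position, orientation): joint-space move of the TCP to a pose.
- ctrl.line_to(position, rotation=None, vel=0.15, force_limit=None): straight line of the TCP; rotation=None keeps the orientation; vel is the mean speed in m/s. With force_limit (N) it stops when the force on the tool has changed by that much, and returns True; else False.
- ctrl.set_joints(angles): joint-space move.
- ctrl.open() and ctrl.close_gripper(f_grip=None): open the fingers fully, or close them until they stop; f_grip is the grip in N (None keeps the last).
- ctrl.dwell(seconds).
- ctrl.inverse_kinematics(position, orientation): joint angles nearest the present ones, or None.
- ctrl.grab_frame(name): name is "scene" or "top"; returns the picture (480x640x3 uint8, blue, green, red); there is no depth.
- ctrl.get_calibration(name): a dict with "intrinsics" (3x3 intrinsics, pixels), "world_from_camera" (4x4, takes a point from camera to world coordinates). Camera axes: x right, y down, z forward; pixel columns grow to the right and rows downward; lengths in m; the calibration is good to about 2 mm. A picture is of the moment at which its call begins. get_calibration takes no time and is no camera call.
A pose or a line that the arm cannot do raises ctrl.PlanningError and nothing moves.
- ctrl.close_job(): hands the job in, once; it reports no verdict.
Readings, each from a call of its own:
- ctrl.get_t(): time.
- ctrl.get_joint_positions(): joint angles.
- ctrl.get_joint_velocities(): joint speeds.
- ctrl.get_effort(): joint torques, N m.
- ctrl.get_position(): TCP position.
- ctrl.get_tool_rot(): TCP orientation.
- ctrl.get_contact_force(): force on the tool from outside, world axes, zero at the start.
- ctrl.get_wrist_torque(): the same for the moment, N m.
- ctrl.get_gripper_width(): finger opening in m.
Only numpy, scipy, OpenCV 4.12 (cv2) and the standard library are available. Lean on these libraries where they do the work, as an engineer would, in place of code of your own. Each camera call takes 0.05 s, during which the arm holds its last target. There are 200 camera calls.

## Task

First clear the flat scraper out of the knock-out tray and slide it, blade first and edgewise, fully home into the slot of its wooden holder. Then take the square tube from its cradle, turn it mouth down over the tray and rap its mouth on the tray floor until the last block, which is wedged at the closed end, has come out too. Finish with the empty tube lying back in its cradle and every brass block on the pan of the bench scale, leaving the iron club head and the resin bottle alone.

Things in the scene. Friction and masses are not known exactly. Their poses are not given: they have to be found in the camera images.
- scraper: Flat scraper, 110 mm long, lying flat in the tray: steel blade 60 long (own +x), 50 wide, 4 thick, flush with the underside; wooden handle to -x, 50 long, 18 wide, 22 high. 80 g, centre of mass about 18 mm into the blade. Origin on the underside where blade and handle meet. Grip the handle across its width, about 20 mm behind the blade.
- blade_tip (a point): Middle of the front edge of the scraper's blade, on its underside, 60 mm from the scraper's origin.
- slot_back (a point): Middle of the back wall of the holder's slot, on the slot's floor, 12 mm above the bench; axes as the holder's.
- holder: Fixed wooden holder, 76 x 82 x 32 mm, beyond the tray. A level slot 58 wide, 12 high (z = 12 to 24 mm), 54 deep opens to own -x at x = -30 mm; back wall at x = +24. A ramp 12 mm long leads up to the slot floor from 8 mm below it. A blade that is home leaves 6 mm of its length and the handle outside and stays in when let go. Origin at the underside.
- tray: Fixed shallow steel knock-out tray, 140 (x) x 260 (y) x 16 mm, walls 4 mm, floor 4 mm thick (top at z = 4 mm). Origin at the centre of its underside.
- tube: Aluminium square tube, 130 mm long (own x), 26 x 26 outside, 20 x 20 bore, 120 g empty, open at +x, closed at -x. Origin mid-underside (axis 13 mm above). Starts on the cradle, mouth to the right. A spring leaf in its upper wall wedges the last block; others lie loose. Grip its sides 40 mm from the closed end, leaning 45 degrees to that end; lean 45 degrees the other way: mouth is down.
- tube_mid (a point): Middle of the tube, on its axis.
- tube_mouth (a point): Centre of the tube's open end, 65 mm from its middle.
- cradle: Fixed wooden cradle for the tube, right of the tray: two forks at own x = -54 and +45 mm, seats 29 mm above the bench, prongs 10 mm high with 36 mm between them. The tube lies along own x, mouth to +x, its origin 29 mm above the cradle's. Origin at the underside.
- pan (a point): Centre of the top of the scale's pan, 50 mm above the bench; pan 150 (x) x 176 (y) mm. The scale is fixed, left of the tall bench vice (top z = 0.26 m, within x 0.2 to 0.53, y 0.08 to 0.31): carry things over it higher than that.
- block_1: Brass weight block, 12 mm thick (along its own x) by 18 by 18 mm, with a dark hole through the thickness, 40 g; origin at its centre. The last one, wedged at the tube's closed end (centre 10 mm from the end face): held with 2 to 3 times its weight, free once moved 4 mm: brisk raps at about 0.2 m/s work it out, sometimes several.
- block_2: Brass weight block, 12 mm thick (along its own x) by 18 by 18 mm, with a dark hole through the thickness, 40 g; origin at its centre. Loose in the tube, may be absent.
- block_3: Brass weight block, 12 mm thick (along its own x) by 18 by 18 mm, with a dark hole through the thickness, 40 g; origin at its centre. Loose in the tube, may be absent.
- block_4: Brass weight block, 12 mm thick (along its own x) by 18 by 18 mm, with a dark hole through the thickness, 40 g; origin at its centre. Loose in the tube, may be absent.
- block_5: Brass weight block, 12 mm thick (along its own x) by 18 by 18 mm, with a dark hole through the thickness, 40 g; origin at its centre. Loose in the tube, may be absent.
- iron_head: Bystander: loose steel club head, 79 x 88 x 11 mm, on the bench; leave alone.
- resin_bottle: Bystander: loose resin bottle, 42 x 43 x 115 mm, on the bench; leave alone.

How it is judged:
By the outcome, as a careful person would: the job done as asked, in the order asked, and still so for the second after the job is handed in, with the robot touching nothing.
Of block_2, block_3, block_4, block_5 only 2 to 4 are there at a start; the rules pass over those that are not, and their reading is None.
At some moment in a run one of scraper may be knocked a few centimetres aside while the robot is not near it.
Once in a run the grip may slacken for a moment while it holds something.
It also fails if it takes over 210 s, if anything falls off the work surface, if the arm or the gripper's body presses on something with over 40 N, if the wrist force passes 120 N, or if a joint passes its speed limit or range.

## Working session

There is one attempt and no reset: what is moved stays moved. The work goes in short steps, each a Python script; the robot and the scene stay as the last script left them, time stands still between calls to the robot, and variables do not carry over. Pictures are saved under pics/ and viewed, about 12 in all and at most 16, crops included, and the job is handed in when it is done.

```bash
mkdir -p pics; ls; python3 - <<'E'
from rig import ctrl
import cv2,numpy as np
for n in("scene","top"):
    cv2.imwrite(f"pics/a_{n}.png",ctrl.grab_frame(n)); c=ctrl.get_calibration(n)
    print(n,np.round(c["intrinsics"],1).tolist(),np.round(c["world_from_camera"],4).tolist())
print(ctrl.get_t(),ctrl.get_tool_rot(),ctrl.tcp_to_grasp,ctrl.get_gripper_width())
E
```

```text
pics
scene [[613.4, 0.0, 313.3], [0.0, 613.4, 232.6], [0.0, 0.0, 1.0]] [[-0.8713, -0.3819, 0.3082, 0.1237], [-0.4907, 0.6783, -0.5469, 0.8424], [-0.0002, -0.6277, -0.7784, 1.2706], [0.0, 0.0, 0.0, 1.0]]
top [[438.1, 0.0, 319.4], [0.0, 438.1, 245.1], [0.0, 0.0, 1.0]] [[0.0137, -0.9942, 0.1062, 0.4689], [-0.9999, -0.0129, 0.0084, -0.0113], [-0.007, -0.1063, -0.9943, 1.2214], [0.0, 0.0, 0.0, 1.0]]
0.1 [ 1.98855845  0.42837447 -1.98887069] 0.0188 0.09401462716093749
```

View pics/a_scene.png

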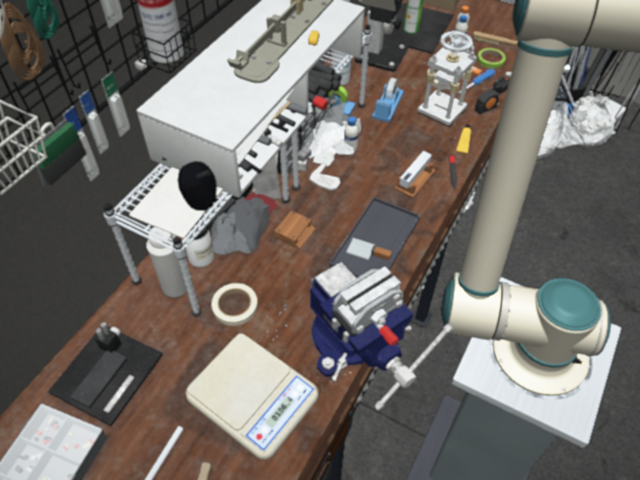

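View pics/a_top.png

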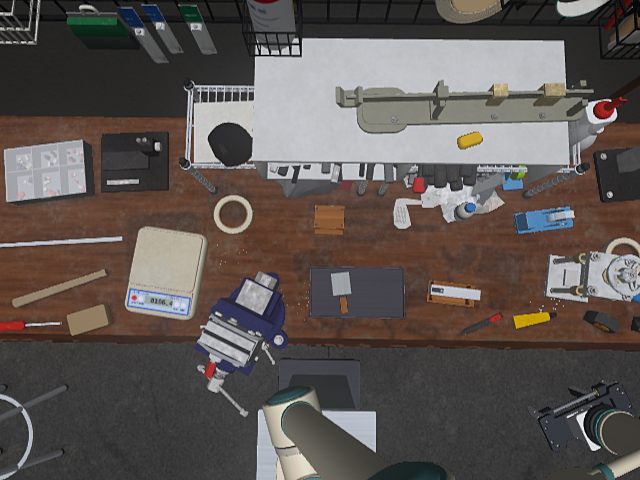

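The scene picture shows scale (255,390), vice (365,320), tray (375,240), holder (295,228) and tube on its cradle (415,170). In the top picture, the tray is at about (356,292), scraper blade (341,284) with its handle below at (344,304), holder (329,219), cradle with tube (455,293) and scale (165,270).

```bash
cat > h.py <<'E'
from rig import ctrl
import cv2,numpy as np
from scipy.spatial.transform import Rotation as R
cal={n:(np.array(ctrl.get_calibration(n)["intrinsics"]),np.array(ctrl.get_calibration(n)["world_from_camera"])) for n in("scene","top")}
def world(n,px,z):
    K,T=cal[n]; px=np.atleast_2d(px).astype(float)
    d=np.c_[px,np.ones(len(px))]@np.linalg.inv(K).T@T[:3,:3].T; o=T[:3,3]
    return o+d*((z-o[2])/d[:,2])[:,None]
def pix(n,P):
    K,T=cal[n]; p=(np.atleast_2d(P)-T[:3,3])@T[:3,:3]@K.T
    return p[:,:2]/p[:,2:]
def crop(img,u0,v0,u1,v1,s,f):
    cv2.imwrite(f,cv2.resize(img[v0:v1,u0:u1],None,fx=s,fy=s,interpolation=cv2.INTER_CUBIC))
def rot(x,y):
    "rotation vector with tool x (fingers) and y (jaw) world directions"
    x=np.array(x,float);x/=np.linalg.norm(x);y=np.array(y,float);y-=x*(x@y);y/=np.linalg.norm(y)
    return R.from_matrix(np.c_[x,y,np.cross(x,y)]).as_rotvec()
def tcp(g,x):
    "TCP for a grasp point g and finger direction x"
    x=np.array(x,float);return np.array(g)+x/np.linalg.norm(x)*ctrl.tcp_to_grasp
E
python3 - <<'E'
from h import *
im=cv2.imread("pics/a_top.png"); crop(im,300,195,490,330,4,"pics/b_top.png")
im=cv2.imread("pics/a_scene.png"); crop(im,260,140,450,280,4,"pics/b_scene.png")
print(world("top",[(310,267),(403,267),(405,318),(308,316)],.016))
E
```

```text
[[ 0.53663379  0.02401204  0.016     ]
 [ 0.54003301 -0.23165143  0.016     ]
 [ 0.4015591  -0.23616472  0.016     ]
 [ 0.40322038  0.02732269  0.016     ]]
```

View pics/b_top.png

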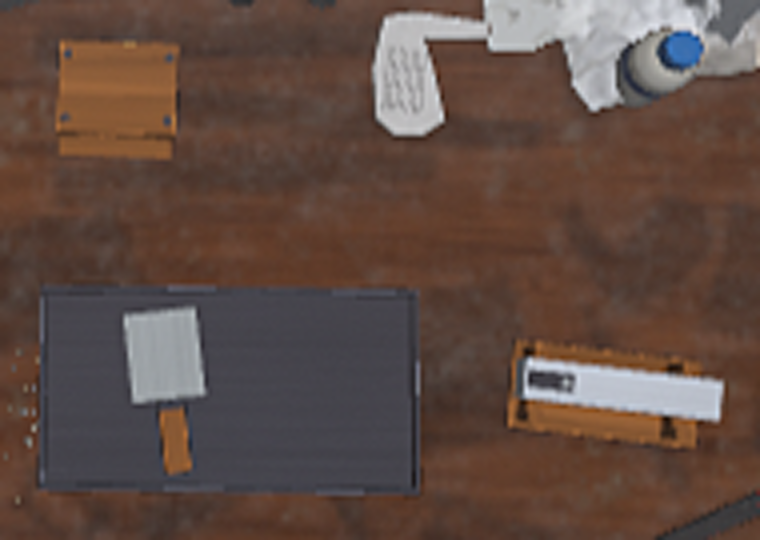

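View pics/b_scene.png

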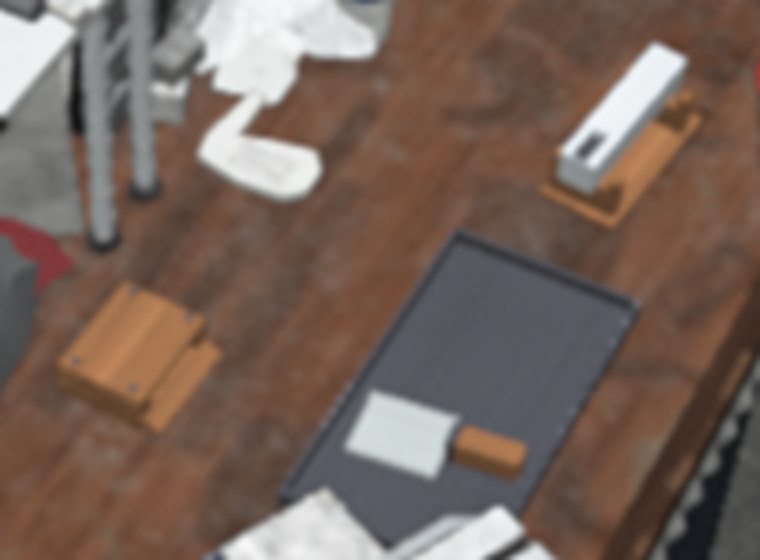

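The crops show, in full-image top pixels, the blade at about (341,284), handle (344,305), holder top face (315–345, 205–228) with its ramp facing the robot, and tube from (431,287) to the mouth at (481,295). The tube's leaf is at the left, so the mouth points right as stated.

```bash
cat >> h.py <<'E'
def big(mask):
    c,_=cv2.findContours(mask.astype(np.uint8),cv2.RETR_EXTERNAL,cv2.CHAIN_APPROX_NONE)
    return max(c,key=cv2.contourArea)
def scraper(im):
    "origin xy and blade direction from a top picture: blade centroid (z=8 mm) and handle centroid (z=26 mm)"
    b,g,r=[im[:,:,i].astype(int) for i in range(3)]
    m=np.zeros(r.shape,bool); m[235:330,290:412]=1
    bl=big(m&(r>130)&(abs(r-b)<40)); M=cv2.moments(bl); cb=world("top",(M["m10"]/M["m00"],M["m01"]/M["m00"]),.008)[0]
    box=world("top",cv2.boxPoints(cv2.minAreaRect(bl)),.008)[:,:2]
    e=box-np.roll(box,1,0); L=np.linalg.norm(e,axis=1)
    ha=big(m&(r-b>45)); M=cv2.moments(ha); ch=world("top",(M["m10"]/M["m00"],M["m01"]/M["m00"]),.022)[0]
    d=cb[:2]-ch[:2]; n=np.linalg.norm(d); k=int(np.argmax(abs(e@d)/L)); u=e[k]/L[k]; u*=np.sign(u@d)
    print("blade",cb.round(4),"handle",ch.round(4),"dist",n.round(4),"box",L.round(4),"yaw(c,box)",np.degrees([np.arctan2(d[1],d[0]),np.arctan2(u[1],u[0])]).round(1))
    return cb[:2]-.03*(d/n),d/n
E
python3 - <<'E'
from h import *
np.set_printoptions(suppress=True,precision=4)
im=cv2.imread("pics/a_top.png"); print(scraper(im))
f=lambda p:np.array(p)/4+(300,195)
g=lambda p:np.array(p)/4+(260,140)
print("holder top",world("top",f([(60,42),(180,42),(178,133),(57,133)]),.032))
print("holder scene",world("scene",g([(130,284),(207,328),(140,405),(60,358)]),.032))
print("tube top",world("top",f([(526,358),(724,380),(720,423),(522,398)]),.055))
print("tube scene",world("scene",g([(657,43),(687,62),(600,170),(560,150)]),.055))
print("cradle",world("top",f([(516,339),(508,426),(694,447),(699,368)]),.0))
# scale pan
b,gg,r=[im[:,:,i].astype(int) for i in range(3)]
m=np.zeros(r.shape,bool);m[220:325,120:212]=1
c=big(m&(r>150)&(r-b>15)); print("pan",world("top",cv2.boxPoints(cv2.minAreaRect(c)),.05))
print("pan scene",world("scene",[(239,335),(318,393),(265,458),(187,393)],.05))
E
```

```text
blade [ 0.4928 -0.0609  0.008 ] handle [ 0.5682 -0.16    0.022 ] dist 0.1245 box [0.0595 0.0489 0.0595 0.0486] yaw(c,box) [127.3  97.1]
(array([ 0.511 , -0.0848]), array([-0.6058,  0.7956]))
holder top [[ 0.7055  0.0125  0.032 ]
 [ 0.7065 -0.0702  0.032 ]
 [ 0.6432 -0.0693  0.032 ]
 [ 0.6422  0.0136  0.032 ]]
holder scene [[ 0.6988 -0.0651  0.032 ]
 [ 0.6352 -0.057   0.032 ]
 [ 0.641   0.0201  0.032 ]
 [ 0.7061  0.0121  0.032 ]]
tube top [[ 0.4924 -0.2996  0.055 ]
 [ 0.4797 -0.4299  0.055 ]
 [ 0.4514 -0.4266  0.055 ]
 [ 0.466  -0.2966  0.055 ]]
tube scene [[ 0.4764 -0.4283  0.055 ]
 [ 0.4502 -0.4207  0.055 ]
 [ 0.4614 -0.2937  0.055 ]
 [ 0.4929 -0.2976  0.055 ]]
cradle [[ 0.5065 -0.3064  0.    ]
 [ 0.4465 -0.3001  0.    ]
 [ 0.434  -0.4279  0.    ]
 [ 0.4882 -0.4326  0.    ]]
pan [[0.4172 0.5174 0.05  ]
 [0.6468 0.4893 0.05  ]
 [0.6157 0.3051 0.05  ]
 [0.3876 0.3368 0.05  ]]
pan scene [[0.6074 0.3253 0.05  ]
 [0.3848 0.3591 0.05  ]
 [0.4097 0.5292 0.05  ]
 [0.6258 0.4948 0.05  ]]
```

```bash
sed -i 's/ha=big(m&(r-b>45))/w=np.zeros_like(m); w[270:315,313:401]=1; ha=big(w\&(r-b>35))/' h.py
python3 - <<'E'
from h import *
np.set_printoptions(suppress=True,precision=4)
im=cv2.imread("pics/a_top.png"); print(scraper(im))
out=[]
for n,(u0,v0,u1,v1) in {"top":(300,195,360,245),"scene":(265,205,325,255)}.items():
    im=cv2.imread(f"pics/a_{n}.png"); hsv=cv2.cvtColor(im,cv2.COLOR_BGR2HSV)[v0:v1,u0:u1]
    m=(hsv[:,:,2]>115)&(hsv[:,:,1]>90)
    c=big(m); q=cv2.approxPolyDP(c,2.0,True)[:,0]+(u0,v0); box=cv2.boxPoints(cv2.minAreaRect(c))+(u0,v0)
    print(n,q.tolist(),"\n",world(n,q,.032),"\nbox",world(n,box,.032))
    v=cv2.resize(im[v0:v1,u0:u1],None,fx=8,fy=8,interpolation=cv2.INTER_CUBIC); cv2.polylines(v,[((q-(u0,v0))*8+4).astype(int)],True,(0,255,0),1)
    out.append(v)
cv2.imwrite("pics/c.png",np.vstack(out)[:, :])
E
```

```text
blade [ 0.4928 -0.0609  0.008 ] handle [ 0.4349 -0.0681  0.022 ] dist 0.0584 box [0.0595 0.0489 0.0595 0.0486] yaw(c,box) [7.1 7. ]
(array([ 0.463 , -0.0646]), array([0.9923, 0.124 ]))
top [[315, 205], [314, 227], [322, 228], [315, 229], [315, 233], [341, 234], [341, 230], [328, 229], [343, 228], [343, 210], [340, 209], [344, 207]] 
 [[ 0.7069  0.0125  0.032 ]
 [ 0.6456  0.0143  0.032 ]
 [ 0.6431 -0.0077  0.032 ]
 [ 0.6401  0.0115  0.032 ]
 [ 0.6291  0.0113  0.032 ]
 [ 0.6272 -0.0599  0.032 ]
 [ 0.6383 -0.0598  0.032 ]
 [ 0.6406 -0.0241  0.032 ]
 [ 0.6439 -0.0652  0.032 ]
 [ 0.6939 -0.0648  0.032 ]
 [ 0.6966 -0.0565  0.032 ]
 [ 0.7023 -0.0675  0.032 ]] 
box [[ 0.6287  0.0158  0.032 ]
 [ 0.7094  0.0132  0.032 ]
 [ 0.7064 -0.0677  0.032 ]
 [ 0.6259 -0.0645  0.032 ]]
scene [[322, 209], [309, 226], [307, 224], [310, 218], [307, 220], [302, 214], [290, 210], [274, 230], [292, 240], [296, 239], [295, 244], [302, 248], [315, 229], [312, 224]] 
 [[ 0.6336 -0.1099  0.032 ]
 [ 0.6348 -0.0416  0.032 ]
 [ 0.6427 -0.0449  0.032 ]
 [ 0.646  -0.0667  0.032 ]
 [ 0.6495 -0.0568  0.032 ]
 [ 0.6714 -0.0684  0.032 ]
 [ 0.7064 -0.0649  0.032 ]
 [ 0.7075  0.0148  0.032 ]
 [ 0.6498  0.0204  0.032 ]
 [ 0.6425  0.0125  0.032 ]
 [ 0.6365  0.0278  0.032 ]
 [ 0.6144  0.0301  0.032 ]
 [ 0.6161 -0.0405  0.032 ]
 [ 0.6313 -0.0514  0.032 ]] 
box [[ 0.7088  0.018   0.032 ]
 [ 0.7189 -0.1285  0.032 ]
 [ 0.616  -0.1061  0.032 ]
 [ 0.6112  0.0357  0.032 ]]
```

View pics/c.png

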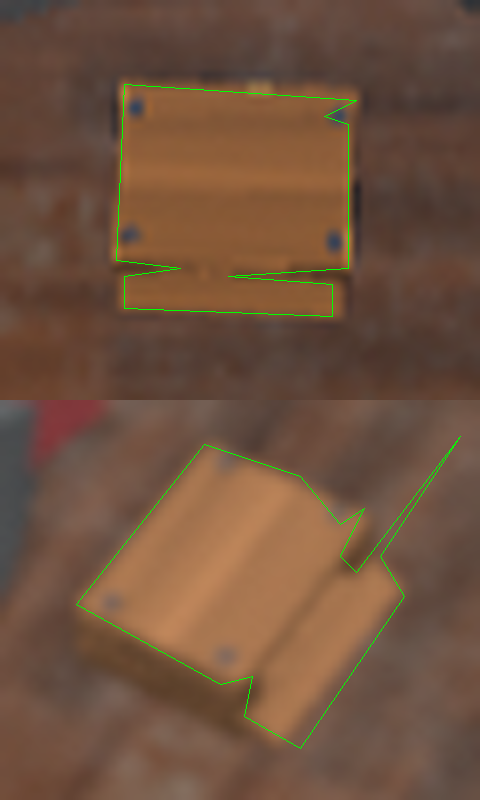

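The composite shows the holder's four nails in the top view at (136,108), (338,116), (334,241), (131,235), and three nails in the scene view. I'll take its pose from those.

```bash
python3 - <<'E'
from h import *
np.set_printoptions(suppress=True,precision=4)
t=world("top",(np.array([(136,108),(338,116),(334,241),(131,235)])-3.5)/8+(300,195),.032)[:,:2]
s=world("scene",(np.array([(225,460),(112,602),(225,655)])-(3.5,403.5))/8+(265,205),.032)[:,:2]
yaw=lambda v:np.degrees(np.arctan2(v[1],v[0]))
print(t,t.mean(0),"yaws",yaw(t[0]-t[3]),yaw(t[1]-t[2]),yaw(t[0]-t[1])-90,yaw(t[3]-t[2])-90)
print(s,"mid-diag",(s[0]+s[2])/2,"yaws",yaw(s[1]-s[2]),yaw(s[1]-s[0])-90)
# feasibility of poses
def ik(p,r): q=ctrl.inverse_kinematics(p,r); return None if q is None else np.round(q,2)
d=np.array([.9923,.124,0]);down=[0,0,-1]
for sg in(1,-1):
    jy=sg*np.array([-d[1],d[0],0])
    print(sg,ik([.463-.02,-.067,.006],rot(down,jy)),ik([.62,-.027,.02],rot(down,[0.02*sg,sg,0])))
tx=np.array([-.1,-.995,0]);tx/=np.linalg.norm(tx);tz=np.array([0,0,1.]);ty=np.cross(tz,tx)
for sg in(1,-1):
    print("tube",sg,ik(tcp([.476,-.338,.042],tx-tz),rot(tx-tz,sg*ty)),ik(tcp([.47,-.12,.06],tx-tz),rot(tx-tz,sg*ty)),ik(tcp([.47,-.05,.1],-tx-tz),rot(-tx-tz,sg*ty)))
    for q in ([.5,.41,.06],[.5,.41,.3]): print(ik(q,rot(down,[0,sg,0])),ik(q,rot(down,[sg,0,0])))
E
```

```text
[[ 0.6984  0.0081]
 [ 0.6965 -0.0615]
 [ 0.653  -0.0605]
 [ 0.6542  0.0091]] [ 0.6755 -0.0262] yaws -1.3975439217820316 -1.332274900080687 -1.594410984393292 -0.9893998008457032
[[ 0.6965 -0.0621]
 [ 0.6975  0.0085]
 [ 0.6542  0.0094]] mid-diag [ 0.6753 -0.0263] yaws -1.2448006270798373 -0.7971006125054885
1 [-0.31  0.3   2.06 -0.    0.78 -2.  ] [-0.16  0.49  1.66  0.    0.99 -1.71]
-1 [-0.31  0.3   2.06 -0.    0.78  1.14] [-0.16  0.49  1.66  0.    0.99  1.44]
tube 1 [-0.29  0.52  2.01 -1.17  0.86  0.73] [ 0.14  0.49  1.98 -0.88  1.1   0.83] [-0.74  0.46  1.89  0.62  1.38 -0.95]
[ 0.58  0.49  1.55 -0.    1.1  -0.99] [ 0.58  0.49  1.55 -0.    1.1   0.58]
[ 0.58  0.36  1.16 -0.    1.63 -0.99] [ 0.58  0.36  1.16 -0.    1.63  0.58]
tube -1 [-0.29  0.52  2.01 -1.17  0.86 -2.41] [ 0.14  0.49  1.98 -0.88  1.1  -2.31] [-0.74  0.46  1.89  0.62  1.38  2.19]
[ 0.58  0.49  1.55 -0.    1.1   2.15] [ 0.58  0.49  1.55  0.    1.1  -2.56]
[ 0.58  0.36  1.16 -0.    1.63  2.15] [ 0.58  0.36  1.16  0.    1.63 -2.56]
```

Nails agree across the two views within 1 mm: holder origin ≈ (0.673, −0.026), yaw −1.3°. The scraper sizes check too. Now I'll grip the scraper and carry it to the slot entrance.

```bash
cat >> h.py <<'E'
down=np.array([0,0,-1.])
HO=np.array([.673,-.0262]); hy=np.radians(-1.3); HX=np.array([np.cos(hy),np.sin(hy)]); HY=np.array([-HX[1],HX[0]])
np.set_printoptions(suppress=True,precision=4)
def stat(s=""): print(s,"t %.1f"%ctrl.get_t(),"w %.4f"%ctrl.get_gripper_width(),"p",np.round(ctrl.get_position(),4),"F",np.round(ctrl.get_contact_force(),1))
E
python3 - <<'E'
from h import *
o,d=scraper(ctrl.grab_frame("top")); g=o-.02*d
jy=-np.array([-d[1],d[0],0]); r=rot(down,jy)
ctrl.move_pose([g[0],g[1],.12],r)
o2,d2=scraper(ctrl.grab_frame("top")) if 0 else (o,d)
print("touch",ctrl.line_to([g[0],g[1],.006],vel=.1,force_limit=6)); stat("down")
ctrl.close_gripper(40); stat("shut")
ctrl.line_to([g[0],g[1],.066],vel=.1); stat("up")
gp=HO+HX*(.024-.060-.020-.090)
ctrl.line_to([*gp,.066],rot(down,-np.r_[HY,0]),vel=.15); stat("pre")
for n in("top","scene"): cv2.imwrite(f"pics/d_{n}.png",ctrl.grab_frame(n))
a=cv2.imread("pics/d_top.png")[190:320,290:410];b=cv2.imread("pics/d_scene.png")[170:300,260:380]
cv2.imwrite("pics/d.png",cv2.resize(np.hstack([a,b]),None,fx=3.3,fy=3.3,interpolation=cv2.INTER_CUBIC))
E
```

```text
blade [ 0.4928 -0.0609  0.008 ] handle [ 0.435  -0.0681  0.022 ] dist 0.0582 box [0.0595 0.0489 0.0595 0.0486] yaw(c,box) [7.1 7. ]
touch False
down t 3.3 w 0.0942 p [ 0.4437 -0.0673  0.0064] F [ 0.5 -0.4  0.4]
shut t 4.4 w 0.0177 p [ 0.4431 -0.0671  0.006 ] F [ 0.4  0.5 -0.5]
up t 5.2 w 0.0178 p [ 0.4426 -0.0669  0.0656] F [-0.5  0.1 -0.6]
pre t 6.0 w 0.0180 p [ 0.5257 -0.0229  0.0653] F [ 0.1 -0.6 -1.1]
```

View pics/d.png

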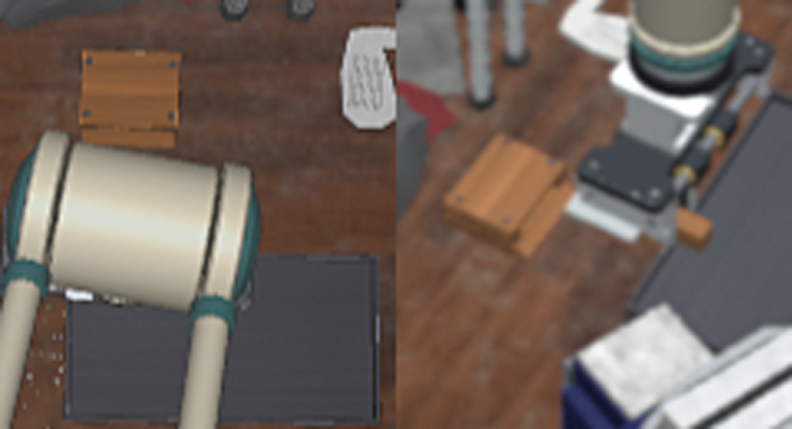

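```bash
python3 - <<'E'
from h import *
p=np.array([(567,207),(632,240)])-(396,0); p=p/3.3+(260,170)
for z in(.0673,.060,.0633): print(z,world("scene",p,z)[:,:2])
P=ctrl.get_position()[:2]; t=P+HX*.08+HY*.025
print("expected front corner",t, "rear corner",t-HX*.06,pix("scene",np.r_[t,.0673]),p[0])
E
```

```text
0.0673 [[ 0.6031 -0.0008]
 [ 0.5447  0.003 ]]
0.06 [[ 0.606  -0.0059]
 [ 0.5473 -0.0021]]
0.0633 [[ 0.6047 -0.0036]
 [ 0.5461  0.0002]]
expected front corner [0.6063 0.    ] rear corner [0.5463 0.0014] [[310.5734 232.4716]] [311.8182 232.7273]
```

```bash
python3 - <<'E'
from h import *
gp=lambda s:HO+HX*(.024-.080-s)
F=np.array(ctrl.get_contact_force())
ctrl.line_to([*gp(.08),.0195],vel=.08); stat("low")
print(ctrl.line_to([*gp(.036),.0195],vel=.06,force_limit=8)); stat("in18")
print(ctrl.line_to([*gp(.033),.0165],vel=.04,force_limit=8)); stat("lowered")
print(ctrl.line_to([*gp(-.004),.0165],vel=.05,force_limit=14)); stat("home")
cv2.imwrite("pics/e.png",ctrl.grab_frame("scene"))
E
```

```text
low t 6.8 w 0.0181 p [ 0.5371 -0.0231  0.0194] F [0.7 0.4 0.1]
False
in18 t 7.7 w 0.0180 p [ 0.5805 -0.024   0.0193] F [ 0.5  0.5 -1.1]
False
lowered t 8.0 w 0.0179 p [ 0.5838 -0.0242  0.0163] F [ 0.1 -0.7 -0.8]
False
home t 8.8 w 0.0177 p [ 0.6171 -0.0247  0.0154] F [-6.7 -0.1  1.2]
```

```bash
python3 - <<'E'
from h import *
gp=lambda s:HO+HX*(.024-.080-s)
print(ctrl.line_to([*gp(-.008),.0165],vel=.03,force_limit=18)); stat("push")
ctrl.open(); ctrl.dwell(.2); stat("open")
p=ctrl.get_position(); ctrl.line_to([p[0],p[1],.10],vel=.15); 
ctrl.move_pose([.45,-.25,.25],ctrl.get_tool_rot()); stat()
for n in("top","scene"): cv2.imwrite(f"pics/f_{n}.png",ctrl.grab_frame(n))
a=cv2.imread("pics/f_top.png")[195:255,290:370];b=cv2.imread("pics/f_scene.png")[195:265,265:345]
v=[cv2.resize(k,None,fx=7,fy=7,interpolation=cv2.INTER_CUBIC)[:420] for k in(a,b)]
cv2.imwrite("pics/f.png",cv2.resize(np.hstack(v),(800,300)))
E
```

```text
False
push t 9.2 w 0.0179 p [ 0.6172 -0.0245  0.0152] F [-13.2   0.7   5. ]
open t 10.6 w 0.0942 p [ 0.625  -0.0251  0.0165] F [ 0.1 -0.6 -0.1]
 t 12.6 w 0.0939 p [ 0.4503 -0.2493  0.2491] F [-0.5  0.2 -0. ]
```

View pics/f.png

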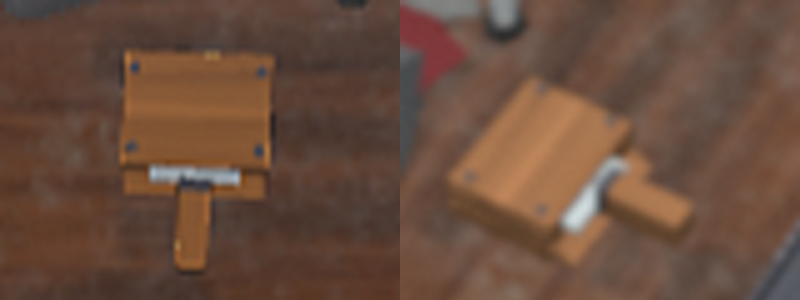

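```bash
python3 - <<'E'
from h import *
f=lambda p:np.array(p)/5+(290,195)
print(world("top",f([(195,184),(195,182),(178,270),(206,268)]),.016),"slot mouth edge",world("top",f([(195,166)]),.032))
# column profile across blade near left half, avoiding handle
im=cv2.imread("pics/f_top.png"); print(im[224:238,322:325].mean((1,2)).round())
print(world("top",[(323,r) for r in range(228,234)],.016)[:,0])
E
```

```text
[[ 0.6351 -0.0272  0.016 ]
 [ 0.6362 -0.0272  0.016 ]
 [ 0.587  -0.0183  0.016 ]
 [ 0.5883 -0.0338  0.016 ]] slot mouth edge [[ 0.6428 -0.0268  0.032 ]]
[ 90.  89.  88.  78. 123. 168. 151. 111.  87.  85.  69.  70.  70.  64.]
[0.6455 0.6427 0.6399 0.6371 0.6343 0.6315]
```

Blade rear edge reads x ≈ 0.636–0.637 and handle end 0.587, against an expected home of 0.637 and 0.587, so the scraper is home. Next is the tube.

```bash
cat >> h.py <<'E'
# tube as measured: closed-end and mouth middles seen from above
TX=np.r_[np.array([-.0135,-.1295])/np.hypot(.0135,.1295),0]; TM=np.array([.4713,-.362,.042]); Z=np.array([0,0,1.])
def tool(t,tilt,L=40):
    "finger direction & rotation when the tube's axis t (level heading) is tilted mouth-down by tilt deg; L: lean to the closed end when level"
    a=np.radians(L+tilt); x=t*np.cos(np.radians(90)-0)*0+ t*np.sin(np.radians(L)-np.radians(L+0)+np.radians(L)-np.radians(tilt))-Z*np.cos(np.radians(L-tilt))
    return x,rot(x,np.cross(Z,t))
E
python3 - <<'E'
from h import *
import re
s=open("h.py").read()
i=s.index("    a=np.radians(L+tilt)"); j=s.index("    return x,rot(x,np.cross")
s=s[:i]+"    a=np.radians(L-tilt); x=t*np.sin(a)-Z*np.cos(a)\n"+s[j:]; open("h.py","w").write(s)
E
python3 - <<'E'
from h import *
x,r=tool(TX,0); g=TM-TX*.025
ctrl.move_pose(tcp(g-.08*x,x),r); stat("above")
print(ctrl.line_to(tcp(g,x),vel=.1,force_limit=8)); stat("at")
ctrl.close_gripper(45); stat("shut")
print(ctrl.line_to(tcp(g+[0,0,.10],x),vel=.12)); ctrl.dwell(.3); stat("up")
for n in("top","scene"): cv2.imwrite(f"pics/g_{n}.png",ctrl.grab_frame(n))
a=cv2.imread("pics/g_top.png")[180:380,360:560];b=cv2.imread("pics/g_scene.png")[80:280,320:520]
cv2.imwrite("pics/g.png",cv2.resize(np.hstack([a,b]),None,fx=2,fy=2))
E
```

```text
above t 13.5 w 0.0941 p [ 0.4787 -0.2978  0.0892] F [ 0.2 -0.5  0.5]
False
at t 14.5 w 0.0942 p [ 0.4729 -0.3492  0.028 ] F [ 0.4  0.4 -0.6]
shut t 15.5 w 0.0257 p [ 0.4731 -0.3492  0.0276] F [ 1.5  0.5 -0.8]
False
up t 16.8 w 0.0255 p [ 0.4724 -0.3491  0.127 ] F [ 0.2  0.5 -2.3]
```

View pics/g.png

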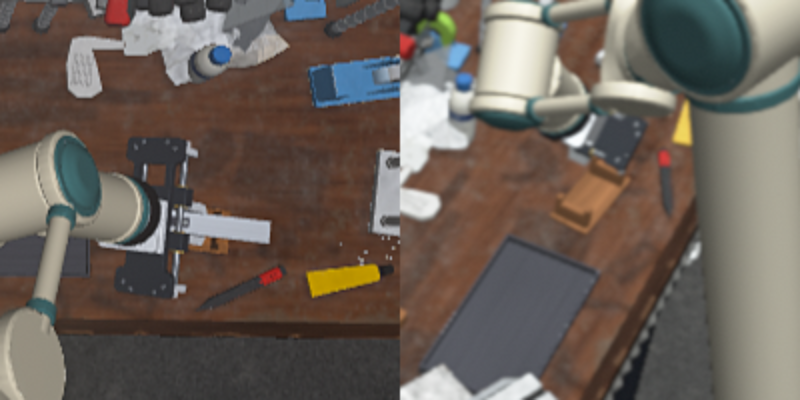

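Tube is held. In the top view it runs level from about (190,215) to (270,232) in the crop. Next I'll tip it over the tray, with the mouth kept low.

```bash
python3 - <<'E'
from h import *
def go(y,tilt,c=.030,vel=.1,xx=.475):
    a=np.radians(tilt); gz=.004+c+.09*np.sin(a)+.013*np.cos(a)
    x,r=tool(TX,tilt); ctrl.line_to(tcp([xx,y,gz],x),r,vel=vel)
x,r=tool(TX,0)
ctrl.line_to(tcp([.475,-.13,.142],x),r,vel=.2)
go(-.13,0); go(-.07,15,vel=.08); stat("15")
for t in(22,30,38,46,54,62,70,80,90): go(-.07,t,vel=.05)
ctrl.dwell(.3); stat("90")
cv2.imwrite("pics/i_top.png",ctrl.grab_frame("top")); b=ctrl.grab_frame("scene"); cv2.imwrite("pics/i_scene.png",b)
crop(b,280,160,440,290,4,"pics/i.png")
E
```

```text
15 t 20.2 w 0.0256 p [ 0.4738 -0.078   0.0527] F [ 0.   0.1 -3. ]
90 t 23.4 w 0.0258 p [ 0.4766 -0.055   0.1127] F [-0.2  0.2 -1.8]
```

View pics/i.png

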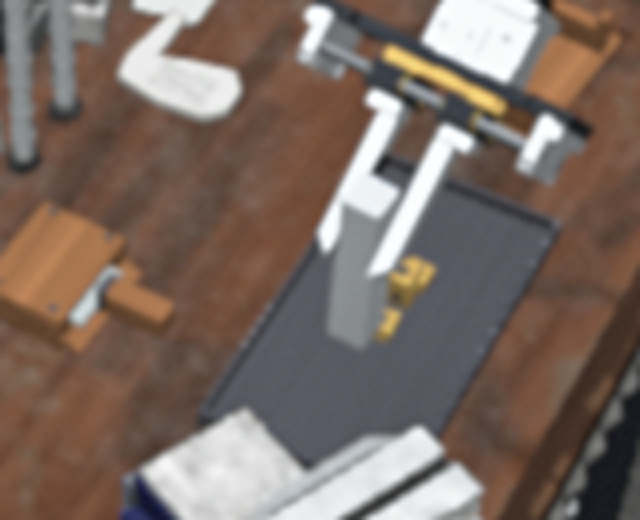

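Three brass blocks lie at crop (385–430, 260–335), to the right of the tube. Now I'll rap on the clear left side of the tray.

```bash
cat > rap.py <<'E'
from h import *
import sys
n,v,y=int(sys.argv[1]),float(sys.argv[2]),float(sys.argv[3])
x,r=tool(TX,90)
P=lambda c:tcp([.475,y,.004+c+.09],x)
ctrl.line_to(P(.035),r,vel=.1); ctrl.dwell(.2)
W=lambda:np.mean([ctrl.get_contact_force()[2] for _ in range(8) if ctrl.dwell(.02) is None])
print("Fz before %.2f"%W())
for i in range(n):
    s=ctrl.line_to(P(-.015),vel=v,force_limit=30); p=ctrl.get_position()[2]; f=ctrl.get_contact_force()[2]
    ctrl.line_to(P(.035),vel=.15); ctrl.dwell(.15); print(s,"z stop %.4f (touch expected %.4f) f %.1f Fz %.2f w %.4f"%(p,P(0)[2],f,W(),ctrl.get_gripper_width()))
stat()
cv2.imwrite("pics/r_top.png",ctrl.grab_frame("top")); b=ctrl.grab_frame("scene"); cv2.imwrite("pics/r_scene.png",b)
crop(b,280,160,440,290,4,"pics/r.png")
E
python3 rap.py 3 .14 -.01
```

```text
Fz before nan
True z stop 0.0739 (touch expected 0.0819) f -0.6 Fz nan w 0.0255
False z stop 0.0689 (touch expected 0.0819) f 8.6 Fz nan w 0.0257
False z stop 0.0662 (touch expected 0.0819) f -1.3 Fz nan w 0.0258
 t 28.2 w 0.0258 p [0.4762 0.0045 0.1163] F [-0.4  0.2 -1.9]
  return _methods._mean(a, axis=axis, dtype=dtype,
  ret = ret.dtype.type(ret / rcount)
```

View pics/r.png

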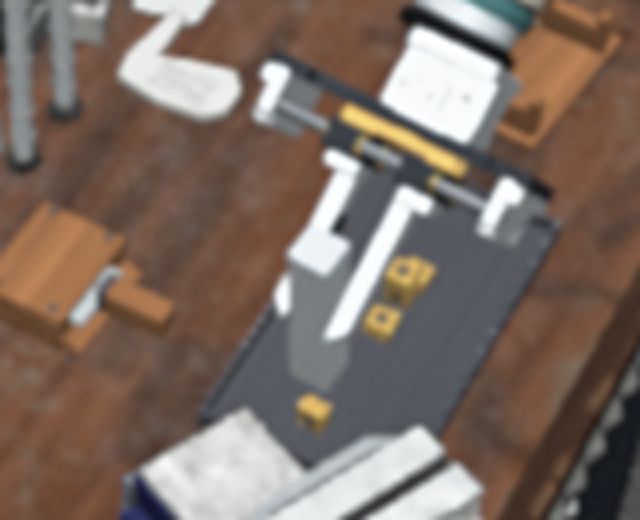

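A fourth block now sits at crop (313,412), where I rapped. I'll check whether the tube is empty by averaging its weight. The low stop heights suggest it slid about 13 mm up in the grip.

```bash
python3 - <<'E'
from h import *
f=[]
for _ in range(40): ctrl.dwell(.03); f.append(ctrl.get_contact_force()[2])
print(np.mean(f),np.std(f)/40**.5)
b=cv2.imread("pics/r_scene.png"); hs=cv2.cvtColor(b,cv2.COLOR_BGR2HSV)
# tube top face (closed end) in scene crop: centre approx (320,250)
p=np.array([(350,238),(322,276),(290,252),(318,225)])/4+(280,160)
for z in(.13,.125,.12,.115): print(z,world("scene",p,z).mean(0))
m=np.array([[318,388]])/4+(280,160)
x,_=tool(TX,90); P=np.array(ctrl.get_position()); print("grasp",P-x/np.linalg.norm(x)*ctrl.tcp_to_grasp)
E
ls pics
```

```text
-1.4026490431419298 0.08471890249348656
0.13 [ 0.493  -0.0434  0.13  ]
0.125 [ 0.4946 -0.0473  0.125 ]
0.12 [ 0.4962 -0.0512  0.12  ]
0.115 [ 0.4978 -0.0551  0.115 ]
grasp [ 0.475 -0.01   0.129]
a_scene.png
a_top.png
b_scene.png
b_top.png
c.png
d.png
d_scene.png
d_top.png
e.png
f.png
f_scene.png
f_top.png
g.png
g_scene.png
g_top.png
i.png
i_scene.png
i_top.png
r.png
r_scene.png
r_top.png
```

```bash
python3 - <<'E'
from h import *
ty=np.cross(Z,TX)
for s in(0,.006,.012,.016):
    for nm,z in(("top",.169+s),("mouth",.039+s)):
        c=[np.array([.475,-.01,z])+.013*(a*TX+b*ty) for a,b in((1,1),(1,-1),(-1,-1),(-1,1))]
        print(s,nm,((pix("scene",c)-(280,160))*4).round().tolist())
b=cv2.imread("pics/r_scene.png"); t=cv2.imread("pics/r_top.png")
cv2.imwrite("pics/s.png",np.hstack([cv2.resize(b[210:270,340:400],None,fx=6,fy=6,interpolation=cv2.INTER_CUBIC),cv2.resize(t[260:320,305:365],None,fx=6,fy=6,interpolation=cv2.INTER_CUBIC)]))
b=b[:,:]; g=cv2.cvtColor(b,cv2.COLOR_BGR2GRAY); print(g[240:262,358].tolist(),g[240:262,360].tolist())
E
```

```text
0 top [[319.0, 231.0], [357.0, 251.0], [333.0, 279.0], [295.0, 259.0]]
0 mouth [[307.0, 365.0], [342.0, 384.0], [319.0, 411.0], [284.0, 392.0]]
0.006 top [[320.0, 224.0], [357.0, 244.0], [333.0, 272.0], [296.0, 252.0]]
0.006 mouth [[307.0, 359.0], [343.0, 378.0], [320.0, 405.0], [285.0, 386.0]]
0.012 top [[320.0, 218.0], [358.0, 237.0], [334.0, 266.0], [296.0, 246.0]]
0.012 mouth [[308.0, 353.0], [343.0, 372.0], [321.0, 400.0], [285.0, 380.0]]
0.016 top [[321.0, 213.0], [359.0, 233.0], [334.0, 261.0], [296.0, 241.0]]
0.016 mouth [[308.0, 349.0], [344.0, 368.0], [321.0, 396.0], [286.0, 376.0]]
[125, 124, 124, 123, 123, 123, 124, 123, 123, 124, 123, 123, 123, 123, 123, 119, 109, 101, 120, 163, 185, 192] [123, 124, 133, 144, 146, 133, 125, 124, 124, 125, 124, 124, 123, 124, 125, 124, 121, 112, 100, 114, 151, 180]
```

View pics/s.png

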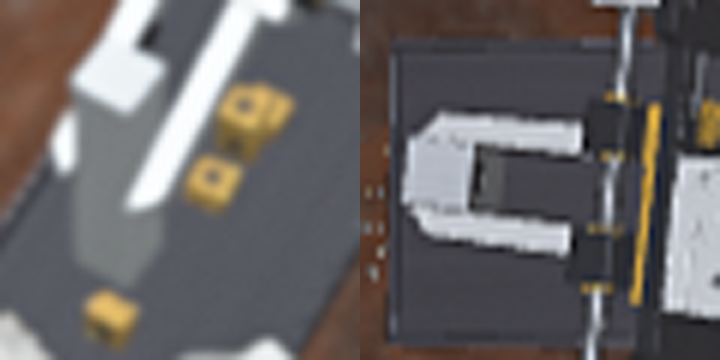

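The left picture shows four blocks: two touching at (255,110), one at (213,182), and the new one at (110,317) near the left tray wall. The tube looks slightly pitched. I'll locate the blocks, then do a gentle touch and two more raps with averaged weights to be sure it is empty.

```bash
cat >> h.py <<'E'
def blocks(n,im,zc=.010,draw=None):
    hs=cv2.cvtColor(im,cv2.COLOR_BGR2HSV); m=cv2.inRange(hs,(15,110,90),(32,255,255))
    w=np.zeros_like(m); t=pix(n,[(.405,-.232,.004),(.537,-.232,.004),(.537,.022,.004),(.405,.022,.004)]).astype(np.int32); cv2.fillPoly(w,[t],255)
    m&=w; k,l,st,ce=cv2.connectedComponentsWithStats(m)
    for i in range(1,k):
        if st[i,4]>8:
            c=np.argwhere(l==i)[:,::-1].astype(np.float32); bx=cv2.minAreaRect(c)
            print(n,"area",st[i,4],"px",ce[i].round(1),"xy",world(n,ce[i],zc)[0,:2],"box",world(n,cv2.boxPoints(bx),zc)[:,:2].round(3).tolist())
E
python3 - <<'E'
from h import *
blocks("scene",cv2.imread("pics/r_scene.png"))
x,r=tool(TX,90); P=lambda c,y=-.025:tcp([.475,y,.094+c],x)
ctrl.close_gripper(60)
ctrl.line_to(P(.035),r,vel=.1)
print(ctrl.line_to(P(-.02),vel=.05,force_limit=8)); z=ctrl.get_position()[2]; stat("touch"); print("slip",P(0)[2]-z)
def W():
    f=[]
    for _ in range(40): ctrl.dwell(.02); f.append(ctrl.get_contact_force()[2])
    return np.mean(f)
s=P(0)[2]-z
for i in range(2):
    ctrl.line_to(P(.03-s),vel=.15); 
    print(ctrl.line_to(P(-.012-s),vel=.13,force_limit=40)); stat("rap")
ctrl.line_to(P(.035-s),vel=.15); ctrl.dwell(.2); print("Fz",W())
b=ctrl.grab_frame("scene"); cv2.imwrite("pics/t_scene.png",b); blocks("scene",b)
E
```

```text
scene area 76 px [381.7 229.3] xy [ 0.4702 -0.1419] box [[0.487, -0.13], [0.48, -0.165], [0.458, -0.154], [0.464, -0.119]]
scene area 38 px [374.8 240.6] xy [ 0.4697 -0.0988] box [[0.479, -0.09], [0.481, -0.112], [0.462, -0.11], [0.461, -0.089]]
scene area 38 px [358.2 262.3] xy [ 0.4758 -0.0147] box [[0.484, -0.005], [0.486, -0.024], [0.468, -0.023], [0.466, -0.004]]
True
touch t 30.9 w 0.0252 p [ 0.4767 -0.0103  0.0818] F [-2.2 -3.8  6.9]
slip 8.25883682617351e-05
False
rap t 31.7 w 0.0257 p [ 0.4761 -0.0104  0.0691] F [-0.7 -0.3 -1.9]
False
rap t 32.6 w 0.0258 p [ 0.4762 -0.0103  0.0695] F [ 0.4  0.7 -0.7]
Fz -1.4649877052999951
scene area 75 px [381.8 229.5] xy [ 0.4698 -0.1416] box [[0.487, -0.13], [0.48, -0.165], [0.458, -0.154], [0.464, -0.119]]
scene area 38 px [374.7 240.6] xy [ 0.4698 -0.0987] box [[0.479, -0.09], [0.481, -0.112], [0.462, -0.11], [0.461, -0.089]]
scene area 41 px [358.  262.3] xy [ 0.4762 -0.0144] box [[0.488, -0.02], [0.474, -0.028], [0.464, -0.008], [0.478, -0.0]]
```

The new block sits at (0.476, −0.0145), directly under where I rapped, so those touches hit the block. I'll repeat on the clear floor at y = −0.056.

```bash
python3 - <<'E'
from h import *
x,r=tool(TX,90); P=lambda c,y=-.056:tcp([.475,y,.094+c],x)
ctrl.line_to(P(.035),r,vel=.1)
print(ctrl.line_to(P(-.035),vel=.05,force_limit=6)); z=ctrl.get_position()[2]; stat("touch"); s=P(0)[2]-z; print("slip",s)
def W():
    f=[]
    for _ in range(40): ctrl.dwell(.02); f.append(ctrl.get_contact_force()[2])
    return np.mean(f)
for i in range(2):
    ctrl.line_to(P(.025-s),vel=.15); 
    print(ctrl.line_to(P(-.010-s),vel=.13,force_limit=40)); stat("rap")
ctrl.line_to(P(.04-s),vel=.15); ctrl.dwell(.2); print("Fz",W())
b=ctrl.grab_frame("scene"); cv2.imwrite("pics/u_scene.png",b); blocks("scene",b)
crop(b,280,160,440,290,4,"pics/u.png")
E
```

```text
True
touch t 35.5 w 0.0258 p [ 0.4765 -0.0408  0.0609] F [0.9 0.6 2.8]
slip 0.021054076790903674
False
rap t 36.2 w 0.0262 p [ 0.4775 -0.0402  0.0537] F [ 0.8 -2.5 14.9]
False
rap t 37.0 w 0.0257 p [ 0.4769 -0.0409  0.0512] F [ 0.2 -0.8  5.4]
Fz -1.3804825617140506
scene area 57 px [382.9 229.6] xy [ 0.4671 -0.1427] box [[0.48, -0.132], [0.475, -0.162], [0.458, -0.154], [0.464, -0.124]]
scene area 25 px [375.8 241.3] xy [ 0.4663 -0.0978] box [[0.474, -0.092], [0.468, -0.112], [0.457, -0.105], [0.464, -0.085]]
scene area 39 px [358.2 262.4] xy [ 0.4758 -0.0145] box [[0.484, -0.005], [0.486, -0.024], [0.468, -0.023], [0.466, -0.004]]
```

View pics/u.png

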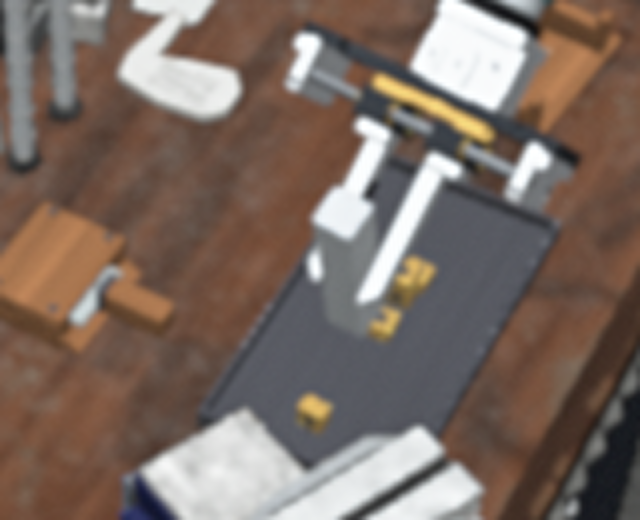

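The tube has slid up and pitched in the jaws. Crop positions: closed-end face centre (344,211), near edge (345,240)→(358,335), left edge (313,215)→(325,318). I'll work out its in-hand pose from those.

```bash
python3 - <<'E'
from h import *
ty=np.cross(Z,TX); x,_=tool(TX,90); P=np.array(ctrl.get_position()); g=P-x/np.linalg.norm(x)*ctrl.tcp_to_grasp
print("grasp",g)
K,T=cal["scene"]
def hit(c,off):
    px=np.array(c)/4+(280,160); d=T[:3,:3]@np.linalg.inv(K)@np.r_[px,1]; o=T[:3,3]; n=ty
    q=o+d*((g+off*ty-o)@n)/(d@n); v=q-g; return np.array([v@TX,v[2]])
for a,b,o in(((345,240),(358,335),-.013),((313,215),(325,318),.013)):
    A,B=hit(a,o),hit(b,o); e=B-A; print("top",A,"mouth",B,"len",np.hypot(*e),"tilt",np.degrees(np.arctan2(-e[1],e[0])))
print("closed centre",hit((344,211),0))
im=cv2.imread("pics/u_scene.png")[192:248,350:384]; cv2.imwrite("pics/v.png",cv2.resize(im,None,fx=12,fy=10,interpolation=cv2.INTER_CUBIC))
E
```

```text
grasp [ 0.475 -0.056  0.113]
top [-0.0394  0.0689] mouth [-0.009  -0.0529] len 0.12549507742623522 tilt 75.94956549982115
top [-0.0331  0.0676] mouth [-0.0059 -0.058 ] len 0.12843686376893182 tilt 77.78063956473719
closed centre [-0.0197  0.0672]
```

View pics/v.png

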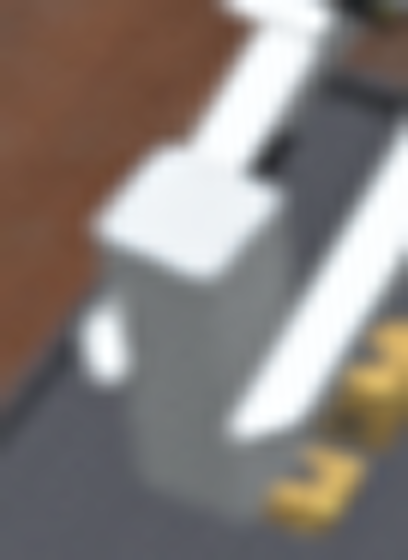

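In-hand pose is consistent: apparent length 125–128 mm, pitched 13°, gripped about 70 mm from the closed end. The touch reading gave the same slip. I'll put the tube back with that compensated, then read the force baseline to test whether it is empty.

```bash
python3 - <<'E'
from h import *
x,r=tool(TX,90); P=np.array(ctrl.get_position())
def W():
    f=[]
    for _ in range(40): ctrl.dwell(.02); f.append(ctrl.get_contact_force()[2])
    return np.mean(f)
ctrl.line_to(P+[0,0,.07],vel=.2)
ctrl.line_to(tcp([.475,-.22,.20],tool(TX,45)[0]),tool(TX,45)[1],vel=.15)
x,r=tool(TX,13); g=TM+TX*.005
ctrl.line_to(tcp(g+[0,0,.10],x),r,vel=.15); ctrl.dwell(.2); print("held",W())
ctrl.line_to(tcp(g+[0,0,.020],x),vel=.15)
print(ctrl.line_to(tcp(g+[0,0,-.006],x),vel=.03,force_limit=3)); stat("seat"); print("target",tcp(g,x))
ctrl.open(); ctrl.dwell(.3); stat("open")
p=np.array(ctrl.get_position()); ctrl.line_to(p-.09*x/np.linalg.norm(x),vel=.15); ctrl.dwell(.2); print("free",W())
x2,r2=tool(TX,40); ctrl.move_pose([.3,-.3,.35],rot(down,[1,0,0]))
stat()
for n in("top","scene"): cv2.imwrite(f"pics/w_{n}.png",ctrl.grab_frame(n))
a=cv2.imread("pics/w_top.png");b=cv2.imread("pics/w_scene.png"); blocks("top",a); blocks("scene",b)
# composite: tube region and tray from both views
v=[cv2.resize(k,(400,300),interpolation=cv2.INTER_CUBIC) for k in(a[255:330,310:410],a[255:330,410:510],b[195:285,320:440],b[130:220,365:485])]
cv2.imwrite("pics/w.png",np.vstack([np.hstack(v[:2]),np.hstack(v[2:])]))
E
```

```text
held -1.3639943032433846
True
seat t 43.6 w 0.0256 p [ 0.4701 -0.3757  0.0304] F [ 1.1 -0.3  3. ]
target [ 0.4699 -0.3755  0.0252]
open t 45.1 w 0.0938 p [ 0.4694 -0.3751  0.0298] F [ 0.  -0.4  0.2]
free 0.08310217518556465
 t 47.8 w 0.0935 p [ 0.2999 -0.2998  0.349 ] F [0.1 1.  0.3]
top area 28 px [322.5 290. ] xy [ 0.4741 -0.0112] box [[0.482, -0.007], [0.482, -0.015], [0.466, -0.015], [0.466, -0.007]]
top area 42 px [355. 292.] xy [ 0.4698 -0.1006] box [[0.478, -0.092], [0.478, -0.109], [0.462, -0.109], [0.462, -0.092]]
top area 77 px [369.  292.5] xy [ 0.469 -0.139] box [[0.478, -0.123], [0.479, -0.155], [0.46, -0.155], [0.459, -0.123]]
scene area 77 px [381.6 229.4] xy [ 0.4702 -0.1417] box [[0.487, -0.13], [0.48, -0.165], [0.458, -0.154], [0.464, -0.119]]
scene area 40 px [374.7 240.5] xy [ 0.47   -0.0989] box [[0.479, -0.09], [0.481, -0.112], [0.462, -0.11], [0.461, -0.089]]
scene area 41 px [358.  262.4] xy [ 0.476  -0.0141] box [[0.484, -0.005], [0.486, -0.024], [0.468, -0.023], [0.466, -0.004]]
```

View pics/w.png

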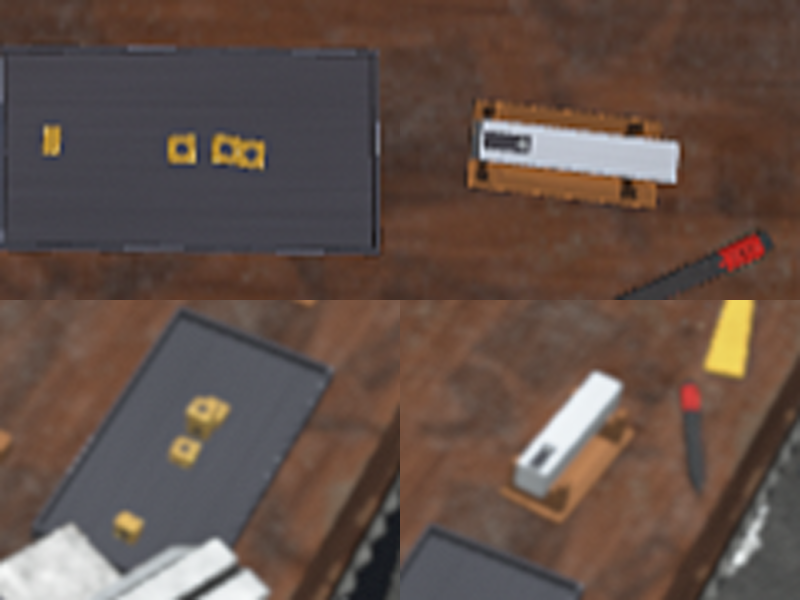

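The composite shows the tube resting level in its cradle (top-right panel, 478→680). Four blocks are visible in the tray: one on edge at left, one flat, and a touching pair. The held-minus-free weight was 1.45–1.48 N. That lies between an empty tube (1.18) and a tube with one block (1.57), so emptiness isn't proven. I'll re-grip, weigh longer, and rap properly, stopping at low force to avoid slip.

```bash
cat > rap2.py <<'E'
from h import *
def W(n=250):
    f=[]
    for _ in range(n): ctrl.dwell(.02); f.append(ctrl.get_contact_force()[2])
    return "%.3f +- %.3f"%(np.mean(f),np.std(f)/n**.5)
x,r=tool(TX,0); g=TM-TX*.028
ctrl.move_pose(tcp(g-.09*x,x),r); ctrl.dwell(.2); print("free",W())
print(ctrl.line_to(tcp(g,x),vel=.1,force_limit=8)); ctrl.close_gripper(60); stat("shut")
ctrl.line_to(tcp(g+[0,0,.10],x),vel=.15); ctrl.dwell(.2); print("held",W())
ctrl.line_to(tcp([.475,-.15,.15],x),vel=.25)
x45,r45=tool(TX,45); ctrl.line_to(tcp([.475,-.056,.15],x45),r45,vel=.15)
x,r=tool(TX,90); P=lambda c:tcp([.475,-.056,.094+c],x)
ctrl.line_to(P(.05),r,vel=.12)
s=0
for i in range(4):
    ctrl.line_to(P(.03-s),vel=.15)
    k=ctrl.line_to(P(-.010-s),vel=.13,force_limit=10); z=ctrl.get_position()[2]; f=ctrl.get_contact_force()[2]
    print("rap",k,"z below nominal %.4f F %.1f"%(P(0)[2]-z,f))
    ctrl.line_to(P(.03-s),vel=.2)
ctrl.line_to(P(.045),vel=.15); ctrl.dwell(.2); print("after",W(150)); stat()
cv2.imwrite("pics/x_top.png",ctrl.grab_frame("top")); b=ctrl.grab_frame("scene"); cv2.imwrite("pics/x_scene.png",b); blocks("scene",b)
E
python3 rap2.py
```

```text
free -0.049 +- 0.031
False
shut t 55.7 w 0.0253 p [ 0.4729 -0.3462  0.0276] F [ 1.3 -0.3 -0.1]
held -1.413 +- 0.032
rap True z below nominal 0.0030 F -0.2
rap True z below nominal 0.0057 F 0.7
rap True z below nominal 0.0075 F -0.4
rap True z below nominal 0.0088 F 0.5
after -1.464 +- 0.040
 t 70.2 w 0.0257 p [ 0.4765 -0.0417  0.1269] F [ 0.6 -0.6 -1.7]
scene area 76 px [381.7 229.4] xy [ 0.47   -0.1416] box [[0.487, -0.13], [0.48, -0.165], [0.458, -0.154], [0.464, -0.119]]
scene area 25 px [375.8 241.3] xy [ 0.4663 -0.0978] box [[0.474, -0.092], [0.468, -0.112], [0.457, -0.105], [0.464, -0.085]]
scene area 42 px [358.  262.4] xy [ 0.4762 -0.0142] box [[0.488, -0.02], [0.474, -0.028], [0.464, -0.008], [0.478, -0.0]]
```

Nothing more came out in four clean raps, but the weight (about 1.36–1.41 N) is still ambiguous given unknown masses. As an independent check, I'll use the wrist moment on the way back, since a block at the closed end would shift the centre of mass.

```bash
cat > back.py <<'E'
from h import *
def WT(n=200):
    f=[]
    for _ in range(n): ctrl.dwell(.02); f.append(np.r_[ctrl.get_contact_force(),ctrl.get_wrist_torque()])
    return np.mean(f,0),np.std(f,0)/n**.5
P=np.array(ctrl.get_position()); ctrl.line_to(P+[0,0,.05],vel=.2)
x,r=tool(TX,45); ctrl.line_to(tcp([.475,-.17,.18],x),r,vel=.2)
x,r=tool(TX,2); g=TM-TX*.018
ctrl.line_to(tcp(g+[0,0,.10],x),r,vel=.2); ctrl.dwell(.2); A,sa=WT(); print("held",A,sa)
ctrl.line_to(tcp(g+[0,0,.018],x),vel=.15)
print(ctrl.line_to(tcp(g+[0,0,-.006],x),vel=.03,force_limit=3)); stat("seat"); print("nominal",tcp(g,x))
ctrl.open(); ctrl.dwell(.2)
p=np.array(ctrl.get_position()); ctrl.line_to(p-.09*x/np.linalg.norm(x),vel=.15); ctrl.dwell(.2); B,sb=WT(); print("free",B,sb)
d=A-B; ty=np.cross(Z,TX); print("dF",d[:3],"M about ty",d[3:]@ty,"lever along tube (mouthward +) mm",1000*(d[3:]@ty)/(-d[2]))
ctrl.move_pose([.35,-.28,.25],rot(down,[1,0,0])); stat()
a=ctrl.grab_frame("top"); cv2.imwrite("pics/y_top.png",a); b=ctrl.grab_frame("scene"); cv2.imwrite("pics/y_scene.png",b); blocks("top",a)
E
python3 back.py
```

```text
held [ 0.0541 -0.0291 -1.4081  0.4268 -0.1175  0.001 ] [0.0338 0.0371 0.0368 0.002  0.0021 0.0021]
True
seat t 77.5 w 0.0254 p [ 0.4721 -0.3558  0.0294] F [ 0.  -0.3  2.8]
nominal [ 0.472  -0.3556  0.0272]
free [ 0.0593 -0.004  -0.002   0.2591 -0.1002 -0.0026] [0.0368 0.0368 0.0362 0.0023 0.0019 0.0021]
dF [-0.0052 -0.0251 -1.4062] M about ty 0.16860642963858122 lever along tube (mouthward +) mm 119.9042698430109
 t 84.3 w 0.0939 p [ 0.3496 -0.2797  0.2493] F [-0.2 -0.2 -0.7]
top area 28 px [322.5 290. ] xy [ 0.4741 -0.0112] box [[0.482, -0.007], [0.482, -0.015], [0.466, -0.015], [0.466, -0.007]]
top area 42 px [355. 292.] xy [ 0.4698 -0.1006] box [[0.478, -0.092], [0.478, -0.109], [0.462, -0.109], [0.462, -0.092]]
top area 77 px [369.  292.5] xy [ 0.469 -0.139] box [[0.478, -0.123], [0.479, -0.155], [0.46, -0.155], [0.459, -0.123]]
```

The moment's reference sits well behind the grasp at a distance I don't know. Gripping the tube at its middle with the tool vertical removes that unknown: the lever then equals the centre-of-mass offset, near 0 if empty and about −14 mm (towards the closed end) if a block remains.

```bash
cat > com.py <<'E'
from h import *
def WT(n=200):
    f=[]
    for _ in range(n): ctrl.dwell(.02); f.append(np.r_[ctrl.get_contact_force(),ctrl.get_wrist_torque()])
    return np.mean(f,0)
a=cv2.imread("pics/y_top.png"); hs=cv2.cvtColor(a,cv2.COLOR_BGR2HSV); m=np.zeros(a.shape[:2],bool); m[275:310,420:490]=1
m&=(hs[:,:,1]<50)&(hs[:,:,2]>120); bx=world("top",cv2.boxPoints(cv2.minAreaRect(big(m))),.055)[:,:2]; c0=bx.mean(0)
print("tube box",bx.round(4).tolist(),"centre",c0,"sides",np.linalg.norm(bx-np.roll(bx,1,0),axis=1))
E
python3 com.py
python3 - <<'E'
from h import *
print(ctrl.inverse_kinematics(tcp([.47,-.36,.042],down),rot(down,np.cross(Z,TX))))
a0=cv2.imread("pics/a_top.png")
hs=cv2.cvtColor(a0,cv2.COLOR_BGR2HSV); m=np.zeros(a0.shape[:2],bool); m[275:310,420:490]=1
m&=(hs[:,:,1]<50)&(hs[:,:,2]>120); bx=world("top",cv2.boxPoints(cv2.minAreaRect(big(m))),.055)[:,:2]; print("orig",bx,bx.mean(0))
E
```

```text
tube box [[0.4651, -0.2935], [0.4927, -0.297], [0.4793, -0.4273], [0.4518, -0.4234]] centre [ 0.4722 -0.3603] sides [0.1307 0.0279 0.131  0.0278]
[-0.7711  0.4537  1.7223 -0.      0.9656 -0.6673]
orig [[ 0.467  -0.295 ]
 [ 0.4949 -0.2987]
 [ 0.4811 -0.429 ]
 [ 0.4533 -0.425 ]] [ 0.4741 -0.362 ]
```

```bash
cat >> com.py <<'E'
g=np.array([.4705,-.3597,.044]); r=rot(down,np.cross(Z,TX))
ctrl.move_pose(tcp(g+[0,0,.09],down),r); ctrl.dwell(.2); B=WT()
print(ctrl.line_to(tcp(g,down),vel=.12,force_limit=8)); ctrl.close_gripper(40); stat("shut")
ctrl.line_to(tcp(g+[0,0,.04],down),vel=.1); ctrl.dwell(.2); A=WT()
d=A-B; ty=np.cross(Z,TX); print("dF",d[:3],"M",d[3:],"COM mouthward of grasp mm",1000*(d[3:]@ty)/1.4)
ctrl.line_to(tcp(g+[0,0,.012],down),vel=.1); print(ctrl.line_to(tcp(g+[0,0,-.004],down),vel=.03,force_limit=3)); stat("seat")
ctrl.open(); ctrl.line_to(tcp(g+[0,0,.09],down),vel=.2); stat()
E
python3 com.py
```

```text
tube box [[0.4651, -0.2935], [0.4927, -0.297], [0.4793, -0.4273], [0.4518, -0.4234]] centre [ 0.4722 -0.3603] sides [0.1307 0.0279 0.131  0.0278]
False
shut t 90.7 w 0.0256 p [ 0.4706 -0.3597  0.0252] F [ 0.7 -0.2 -0.1]
dF [ 0.0263 -0.0101 -1.4718] M [-0.0116  0.0004  0.0021] COM mouthward of grasp mm -8.272193729397722
True
seat t 95.6 w 0.0256 p [ 0.4707 -0.3599  0.025 ] F [ 0.4 -0.5  4.1]
 t 97.4 w 0.0938 p [ 0.47   -0.3593  0.1146] F [ 0.2  0.  -0.4]
```

Centre of mass is about 8 mm toward the closed end. The 4 mm end cap alone predicts about −4.5 mm when empty, against about −17 mm with a wedged block. A block also dropped exactly at the rap site, and 8 further raps yielded nothing, so I take the tube as empty. Next are the blocks, starting with the leftmost.

```bash
cat > pick.py <<'E'
from h import *
r=rot(down,[1,0,0])
def pick(x,y,py,px=.547,weigh=0,z=.0065):
    ctrl.move_pose([x,y,.12],r)
    k=ctrl.line_to([x,y,z],vel=.12,force_limit=8); 
    if k: stat("TOUCH")
    ctrl.close_gripper(30); stat("grip")
    ctrl.line_to([x,y,.34],vel=.25)
    if weigh:
        ctrl.dwell(.3); f=[]
        for _ in range(120): ctrl.dwell(.02); f.append(ctrl.get_contact_force()[2])
        print("block Fz",np.mean(f))
    if ctrl.get_gripper_width()<.009: print("MISSED"); return False
    ctrl.move_pose([px,py,.34],r)
    ctrl.line_to([px,py,.10],vel=.25); k=ctrl.line_to([px,py,.0545],vel=.1,force_limit=4); stat("place %s"%k)
    ctrl.open(); ctrl.line_to([px,py,.34],vel=.3); return True
E
python3 - <<'E'
from pick import *
print(pick(.471,-.0128,.485,weigh=1))
ctrl.move_pose([.35,-.1,.34],r)
for n in("top","scene"):
    b=ctrl.grab_frame(n); cv2.imwrite(f"pics/z_{n}.png",b); blocks(n,b)
    hs=cv2.cvtColor(b,cv2.COLOR_BGR2HSV); m=cv2.inRange(hs,(15,110,90),(32,255,255)); p=pix(n,[.547,.43,.055])[0]; 
    w=np.zeros_like(m); cv2.circle(w,tuple(int(v) for v in p),40,255,-1); k,l,st,ce=cv2.connectedComponentsWithStats(m&w)
    print(n,[(st[i,4],world(n,ce[i],.06)[0,:2].round(3)) for i in range(1,k)])
stat()
E
```

```text
grip t 100.9 w 0.0177 p [ 0.4711 -0.0128  0.0065] F [-0.2 -0.2 -0.5]
block Fz -0.3822109018941697
place True t 108.2 w 0.0173 p [0.5461 0.4844 0.0526] F [ 0.1 -0.1  5.6]
True
top area 42 px [355. 292.] xy [ 0.4698 -0.1006] box [[0.478, -0.092], [0.478, -0.109], [0.462, -0.109], [0.462, -0.092]]
top area 77 px [369.  292.5] xy [ 0.469 -0.139] box [[0.478, -0.123], [0.479, -0.155], [0.46, -0.155], [0.459, -0.123]]
top [(np.int32(25), array([0.548, 0.488]))]
scene area 75 px [381.7 229.3] xy [ 0.4702 -0.1421] box [[0.487, -0.13], [0.48, -0.165], [0.458, -0.154], [0.464, -0.119]]
scene area 39 px [374.8 240.5] xy [ 0.4697 -0.0988] box [[0.479, -0.09], [0.481, -0.112], [0.462, -0.11], [0.461, -0.089]]
scene [(np.int32(46), array([0.547, 0.486]))]
 t 112.8 w 0.0942 p [ 0.3506 -0.0998  0.34  ] F [ 0.2 -0.1 -0.1]
```

Block 1 placed: both views read (0.547, 0.487), and it weighed 0.38 N, so the force gain is right. Now the other three.

```bash
python3 - <<'E'
from pick import *
print(pick(.470,-.0998,.457)); print(pick(.470,-.130,.429))
ctrl.move_pose([.35,-.1,.34],r)
for n in("top","scene"):
    b=ctrl.grab_frame(n); cv2.imwrite(f"pics/A_{n}.png",b); blocks(n,b)
stat()
E
```

```text
grip t 116.1 w 0.0179 p [ 0.47   -0.0998  0.0065] F [ 0.6 -0.3  0.2]
place True t 121.2 w 0.0177 p [0.546  0.4564 0.0526] F [ 0.1 -0.   5.2]
True
grip t 128.1 w 0.0181 p [ 0.4699 -0.1299  0.0064] F [-0.6 -0.2  0.9]
place True t 133.2 w 0.0181 p [0.5461 0.4284 0.0526] F [ 0.2 -0.1  5.4]
True
top area 41 px [372.4 292.6] xy [ 0.4688 -0.1484] box [[0.461, -0.138], [0.48, -0.142], [0.476, -0.159], [0.458, -0.156]]
scene area 38 px [383.4 228.1] xy [ 0.468  -0.1478] box [[0.478, -0.143], [0.475, -0.162], [0.458, -0.154], [0.461, -0.134]]
 t 137.7 w 0.0940 p [ 0.3506 -0.0998  0.3399] F [0.7 0.  0.7]
```

```bash
python3 - <<'E'
from pick import *
print(pick(.469,-.1481,.401))
ctrl.move_pose([.35,-.15,.3],r)
for n in("top","scene"):
    b=ctrl.grab_frame(n); cv2.imwrite(f"pics/B_{n}.png",b); blocks(n,b)
stat()
a=cv2.imread("pics/B_top.png");b=cv2.imread("pics/B_scene.png")
R_=lambda k:cv2.resize(k,(400,300),interpolation=cv2.INTER_CUBIC)
cv2.imwrite("pics/B.png",np.vstack([np.hstack([R_(b[320:470,180:380]),R_(a[200:330,300:490])]),np.hstack([R_(b[195:275,265:372]),R_(b[130:235,360:500])])]))
E
```

```text
grip t 140.9 w 0.0186 p [ 0.469  -0.1481  0.0065] F [ 0.7 -0.7  0.1]
place False t 146.1 w 0.0180 p [0.5474 0.4013 0.055 ] F [ 0.  -0.9 -0.1]
True
 t 150.7 w 0.0939 p [ 0.3506 -0.1498  0.3   ] F [ 0.6  0.4 -0.1]
```

View pics/B.png

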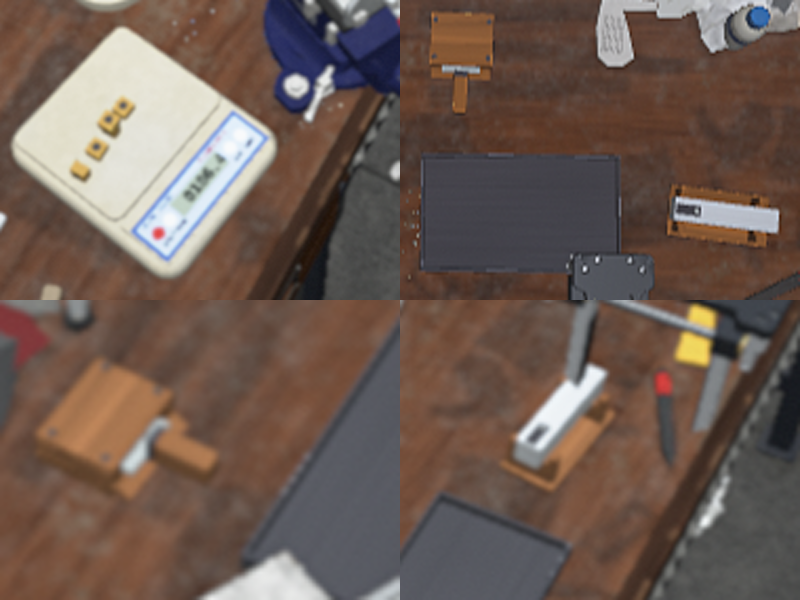

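The scale panel shows brass at (80,170), (97,147), (110,120), (125,105). The tray is empty, the scraper is home, and the tube lies in its cradle. The third item looks tall and may be two stacked blocks, so I'll zoom in with my last picture; five blocks would prove the tube empty.

```bash
python3 - <<'E'
from h import *
b=cv2.imread("pics/B_scene.png"); a=cv2.imread("pics/B_top.png"); u=cv2.imread("pics/y_scene.png")
R_=lambda k:cv2.resize(k,(400,300),interpolation=cv2.INTER_CUBIC)
p=pix("top",[.547,.443,.055])[0].astype(int); 
cv2.imwrite("pics/C.png",np.vstack([np.hstack([R_(b[362:410,212:252+24]),R_(a[p[1]-18:p[1]+18,p[0]-24:p[0]+24])]),np.hstack([R_(u[215:257,345:401]),R_(b[225:267,345:401])])]))
E
```

```text
(no output)
```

View pics/C.png

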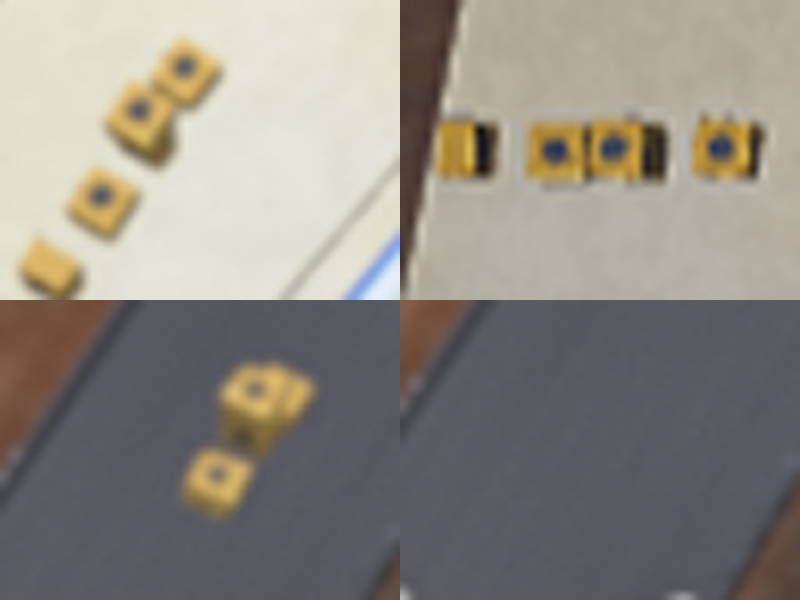

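The tray picture (lower left) shows the upper item standing on a second, darker block. On the pan, the third item is also tall with a long shadow. So it is two blocks: five came out, the maximum, and the tube is certainly empty. Next I'll triangulate the top hole heights and set the upper block down on the pan itself.

```bash
python3 - <<'E'
from h import *
p=pix("top",[.547,.443,.055])[0].astype(int)
def tri(t,s):
    pt=p+(-24+(t[0]-400)/400*48,-18+t[1]/300*36); ps=np.array([212+s[0]/400*64,362+s[1]/300*48])
    M=[np.array(cal[n][0])@np.linalg.inv(cal[n][1])[:3] for n in("top","scene")]
    X=cv2.triangulatePoints(M[0],M[1],pt.reshape(2,1),ps.reshape(2,1))[:,0]; return X[:3]/X[3]
for t,s in(((555,150),(100,195)),((615,147),(140,108)),((720,147),(185,65))): print(tri(t,s))
E
```

```text
[0.5469 0.4558 0.0596]
[0.5465 0.4294 0.0778]
[0.5482 0.4026 0.0602]
```

The third item's top is 30 mm above the pan: a flat block on a standing one. I'll lift the upper block off and put it at y = 0.373.

```bash
python3 - <<'E'
from pick import *
ctrl.move_pose([.547,.4285,.30],r); ctrl.line_to([.547,.4285,.0715],vel=.2,force_limit=6)
ctrl.close_gripper(25); stat("grip"); ctrl.line_to([.547,.4285,.13],vel=.12); stat("up")
ctrl.line_to([.547,.373,.13],vel=.15); ctrl.line_to([.547,.373,.075],vel=.15)
k=ctrl.line_to([.547,.373,.053],vel=.05,force_limit=3); stat("place %s"%k)
ctrl.open(); ctrl.line_to([.547,.373,.34],vel=.3)
ctrl.move_pose([.35,-.1,.34],r); ctrl.dwell(.3); stat()
K=[]
for n in("top","scene"):
    b=ctrl.grab_frame(n); cv2.imwrite(f"pics/D_{n}.png",b); blocks(n,b)
    hs=cv2.cvtColor(b,cv2.COLOR_BGR2HSV); m=cv2.inRange(hs,(15,110,90),(32,255,255)); p=pix(n,[.547,.43,.055])[0]
    w=np.zeros_like(m); cv2.circle(w,tuple(int(v) for v in p),45,255,-1); k,l,st,ce=cv2.connectedComponentsWithStats(m&w)
    print(n,[(int(st[i,4]),world(n,ce[i],.06)[0,:2].round(3).tolist()) for i in range(1,k) if st[i,4]>4])
    B=cv2.imread(f"pics/B_{n}.png")
    d=cv2.absdiff(b,B).max(2)
    for nm,q in(("scraper",[.61,-.027,.02]),("tube",[.472,-.36,.05])):
        u,v=pix(n,q)[0].astype(int); print(n,nm,"changed px vs last view",int((d[v-20:v+20,u-25:u+25]>40).sum()))
E
```

```text
grip t 155.3 w 0.0176 p [0.547  0.4285 0.0715] F [ 0.9  0.1 -0.3]
up t 155.9 w 0.0175 p [0.5467 0.4282 0.1296] F [-0.6  0.4 -0.6]
place True t 157.4 w 0.0178 p [0.5468 0.3729 0.0532] F [-0.4  0.4  3.8]
 t 161.9 w 0.0944 p [ 0.3503 -0.0998  0.3399] F [ 0.7  0.3 -0.8]
top [(25, [0.548, 0.488]), (30, [0.548, 0.456]), (26, [0.548, 0.432]), (35, [0.549, 0.404]), (39, [0.548, 0.375])]
top scraper changed px vs last view 0
top tube changed px vs last view 0
scene [(38, [0.546, 0.377]), (44, [0.547, 0.406]), (44, [0.547, 0.43]), (46, [0.545, 0.458]), (46, [0.547, 0.486])]
scene scraper changed px vs last view 0
scene tube changed px vs last view 152
```

All five blocks are separate on the pan in both views. Scraper and tube are unchanged in the top view; the scene-view change around the tube is only the gripper, which overlapped it in the earlier picture. Handing in.

```bash
python3 -c "
from rig import ctrl
ctrl.close_job()"
```

```text
the job is handed in; nothing more can be done
```

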